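# Mesh the star wheel onto the bottle indexer's splined shaft

### The arm

A 6-joint arm with a two-finger parallel gripper is mounted at the origin on the work surface. World frame = base frame: x ahead of the robot, y to its left, z up, the work surface at z = 0. Lengths are in m, angles in degrees, forces in N, time in s.
With the tool pointing down it reaches from about 0.375 to 0.9 m from the base axis. Payload 3.1 kg.
Tool frame: the origin (TCP) lies on the centre line of the jaws, within the pads' length; the fingertips stand 17 mm ahead of it and the grasp point (between the pads) lies 2 mm behind it; y points along the fingers, x is the direction in which the jaws open and shut, and the axes are right-handed (so a half turn about y gives the same grasp; the last joint's range is limited). The gripper opens to 87 mm and grips with 3 to 60 N. Pads are 19 mm wide; open, the fingers measure 117 mm over their backs; the gripper's body (75 mm by 190 mm) begins 51 mm behind the grasp point.
Start: joints at [62.366, 30.224, 82.088, -0, 67.689, -10.227], TCP at [0.187, 0.596, 0.24] pointing down, gripper open.
Joint ranges: [-176.69, 176.69], [-43.24, 126.21], [12.49, 139.97], [-82, 262], [0, 151.66], [-163.58, 163.58]. Speed limits (degrees/s): [159.86, 159.86, 180, 180, 180, 180].

### API

Orientations are given as a 3x3 rotation matrix whose columns are the frame's x, y, z axes.
In Python, from rig import read_state, capture, camera_info, hand_in, trace, tip_of gives the robot as it stands.
- The arm moves only by the tool jog_arm, never from a script. Its argument "steps" is a list of rows, each an object with "fingers": the opening in per cent of the stroke, from 0 (shut) to 100 (fully open); "delta_pos": the shift along the world's x, y, z in mm, a list of three; "turn": the turn about the world's z in degrees. A call has 1 to 20 rows; each row is the pose to reach, as a shift and turn from the pose commanded when the call began; what a row does not reach only later rows make up. A row lasts 1/12 s, in which the tool goes at most 41.7 mm and 7.16 degrees, less where a joint would pass 70% of its speed; a pose out of reach is approached as far as the arm can. A call with a gripper value outside its range is refused whole. The fingers move at their own pace and stop on an object; the grip force is fixed at half the most. Time passes only in rows, so rows that repeat a pose let the fingers close. It gives the time, the measured TCP pose, the force and the opening at its end, in the units of the state.
- read_state(): the state, without advancing time (a new reading comes with each control period).
- capture(name): name is "scene" or "top" or "wrist"; returns the picture (400x640x3 uint8, red, green, blue); there is no depth.
- camera_info(name): a dict with "fov_y" (degrees; the focal length in pixels is half the picture's height over the tangent of half this angle, whatever the lens; pixels are square), "cx", "cy" (the principal point, pixels), "k1" (the pictures are not rectified: a ray, as slopes to the right and down, at radius r is drawn at 1 + k1 r^2 times it, then the intrinsics apply), "view" (4x4, takes a point from world to camera coordinates); the wrist camera has in their place "tool_from_camera" (4x4, takes a point from camera to tool coordinates, whose origin is the TCP and whose axes are the tool frame's). Camera axes: x right, y down, z forward; pixel columns grow to the right and rows downward; lengths in m; the calibration is good to about 2 mm. A picture is of the moment at which its call begins: read the wrist's pose just before it. camera_info takes no time and is no camera call.
- hand_in(): hands the job in, once; it reports no verdict.
Trained networks look in the newest picture that a camera, given by its name, has taken for a name from the list of things; names that differ only in an ending like _2 or _b are one class to them, and where a whole thing is asked for, a point or a joint stands for the part that bears it (a point fixed in the world has none). Each returns a list of dicts, best first, with "confidence" (0 to 1); they miss things now and then, are a little off and sometimes report something else, mostly with a low value. They report only what shows in the picture. A call takes as long as a camera call. They do not tell look-alikes from the thing itself.
- trace(target, camera): "mask" (400x640 bool, what is visible of it).
- tip_of(target, camera): "position" ([x, y, z] in m, in world coordinates, good to about 4 mm: a listed point, or the origin of a listed thing).
The state is a dict: "time_s": time; "joint_positions": joint angles; "qvel": joint speeds; "tau": joint torques, N m; "position": TCP position; "tcp_rot": TCP orientation; "force": force on the tool from outside, world axes, zero at the start; "moment": the same for the moment, N m; "opening": opening from 0.0 (shut) to 1.0 (fully open).
Only numpy, scipy, OpenCV 4.12 (cv2) and the standard library are available. Lean on these libraries where they do the work, as an engineer would, in place of code of your own. Each camera call takes 0.05 s, during which the arm holds its last target.

### The job

Change over the bench bottle indexer: take the star wheel that suits its four-tooth splined shaft, the blue one with four arms, line its slots up with the teeth and push it down, rocking it a little if it catches, until it sits fully home and flat on the shaft's flange. Keep hold of it until it is home rather than dropping it on, then let go; leave the green three-arm wheel where it lies.

Things in the scene. Friction and masses are not known exactly. Their poses are not given: they have to be found in the camera images.
- wheel_blue: Blue star wheel, 0.3 kg, flat on the table; origin: centre of its underside, z up. Four arms along its x and y axes reach 75 mm out, 14 mm thick. Round hub 68 mm across, 42 mm high; through bore 34 mm across with four 15 mm wide slots out to 56 mm across, pointing along the arms. Any quarter turn fits the shaft. A handle bar bridges the hub.
- blue_bar (a point): Middle of the blue wheel's aluminium handle bar, straight above the wheel's centre, 81 mm above its underside; axes as the wheel's. The bar is 70 mm long along x, 14 mm thick along y and 18 mm high; two posts 31 mm from the centre hold its ends, and the 30 mm between hub and bar is otherwise open.
- wheel_green: Green star wheel, the wrong one: three arms, three-slot bore, otherwise the same size, with the same handle bar. Flat on the table; origin: centre of its underside, z up. Must stay where it is.
- shaft_seat (a point): Centre of the dark flange's top (84 mm across), 68 mm over the table, where the wheel's underside rests; z up. Fixed shaft, cannot turn, on a white box 150 mm square. Core 28 mm across to 30 mm above here, then a cone to 8 mm across at 55 mm. Four brass teeth along this frame's x and y axes, 7 mm wide, 48 mm across tips, 29 mm high. In the slots they leave about 10 degrees and 3 mm play.
Mind the look-alikes: they are no part of the job. What is meant by the wheel_blue is not red, and is the larger of those in its own colour.

How it is judged (in metres and radians):
On the way:
1. the blue wheel is pushed home on the shaft (within 10 mm of the flange) while still held in the gripper (z of wheel_blue in the frame of shaft_seat below 0.01 m and horizontal distance between wheel_blue and shaft_seat below 0.01 m and contact force between the fingers and wheel_blue above 0.5 N), for 0.1 s.
At the end, for the whole second after the job is handed in: The blue wheel sits meshed on the shaft, its underside within 6 mm of the flange, centred within 10 mm, level within 7 degrees, let go and at rest; the green wheel is within 30 mm of where it started (z of wheel_blue in the frame of shaft_seat between -0.006 and 0.006 m and horizontal distance between wheel_blue and shaft_seat below 0.01 m and angle between wheel_blue's own z axis and vertical below 0.12 rad and linear speed of wheel_blue below 0.02 m/s and distance of wheel_green from where it was at the start of the episode below 0.03 m); the robot touches nothing.
It fails at once if the green wheel is moved more than 30 mm (distance of wheel_green from where it was at the start of the episode above 0.03 m).
It also fails if it takes over 38 s, if anything falls off the work surface, if the arm or the gripper's body presses on something with over 40 N, if the wrist force passes 120 N, or if a joint passes its speed limit or range.

## Working session

There is one attempt and no reset: what is moved stays moved. The work goes in short steps, Python scripts to look and compute and a tool call to move; the robot and the scene stay as the last step left them, time stands still between calls to the robot, and variables do not carry over. Pictures are saved under pics/ and viewed, and the job is handed in when it is done.

Besides the shell and the picture viewer there is one more tool, called after "Request:" by a JSON object that holds its "fn" and its "kwargs", one argument or row to a line. jog_arm: Moves the arm, as the interface text tells. Its arguments: {"type":"object","properties":{"steps":{"type":"array","items":{"type":"object","properties":{"fingers":{"type":"number"},"delta_pos":{"type":"array","items":{"type":"number"}},"turn":{"type":"number"}}}}},"required":["steps"]}

```bash
ls; mkdir -p pics; python3 - <<'E'
from rig import *
import cv2
print(read_state())
for n in("scene","top"):
    cv2.imwrite(f"pics/{n}0.png",capture(n)[:,:,::-1]); 
    c=camera_info(n);print(n,c)
    for t in("wheel_blue","blue_bar","wheel_green","shaft_seat"):
        for r in tip_of(t,n): print(t,r)
print(camera_info("wrist"))
E
```

```text
pics
{'time_s': 0.0, 'joint_positions': array([ 6.23644530e+01,  3.02782925e+01,  8.21573963e+01, -1.13767437e-04,
        6.76893663e+01, -1.02283017e+01]), 'qvel': array([ 0.03930945, -0.00629898,  0.03029089,  0.05629822,  0.01585635,
       -0.03398261]), 'tau': array([ 3.84761006e-04, -4.40045643e+01, -1.76588380e+01,  6.33170432e-02,
        5.83713083e-02, -1.69567361e-04]), 'position': array([0.18662562, 0.59574564, 0.23857322]), 'tcp_rot': array([[ 2.99159651e-01, -1.01077212e-03, -9.54202537e-01],
       [ 9.54200654e-01, -1.93447094e-03,  2.99161110e-01],
       [-2.14826078e-03, -9.99997618e-01,  3.85763766e-04]]), 'force': array([ 0.05393515,  0.45398827, -0.38797284]), 'moment': array([-0.05039749, -0.05644143, -0.01700682]), 'opening': 0.9998132869883767}
scene {'fov_y': 51.933227747920995, 'cx': 322.9609501756353, 'cy': 194.70041008977458, 'k1': -0.09724878542496698, 'view': array([[-0.38408887,  0.92326652,  0.00739412,  0.14616504],
       [ 0.75337313,  0.31802099, -0.57557934, -0.3254361 ],
       [-0.53376462, -0.21550309, -0.81771251,  1.32480647],
       [ 0.  
[... 1295 characters left out ...]
 'confidence': 0.79}
blue_bar {'position': [0.3527, 0.2955, 0.063], 'confidence': 0.66}
wheel_green {'position': [0.5643, 0.286, 0.0011], 'confidence': 0.57}
shaft_seat {'position': [0.5807, -0.2256, 0.0643], 'confidence': 0.86}
{'fov_y': 67.76929642373712, 'cx': 319.81249445113883, 'cy': 197.76936705674206, 'k1': -0.043464708809633004, 'tool_from_camera': array([[ 9.99999727e-01,  4.87685227e-04, -5.55168604e-04,
         8.36017037e-04],
       [ 6.71692954e-04, -2.86733255e-01,  9.58010224e-01,
        -1.45483329e-01],
       [ 3.08022133e-04, -9.58010335e-01, -2.86733504e-01,
         8.07697841e-02],
       [ 0.00000000e+00,  0.00000000e+00,  0.00000000e+00,
         1.00000000e+00]])}
```

View pics/scene0.png

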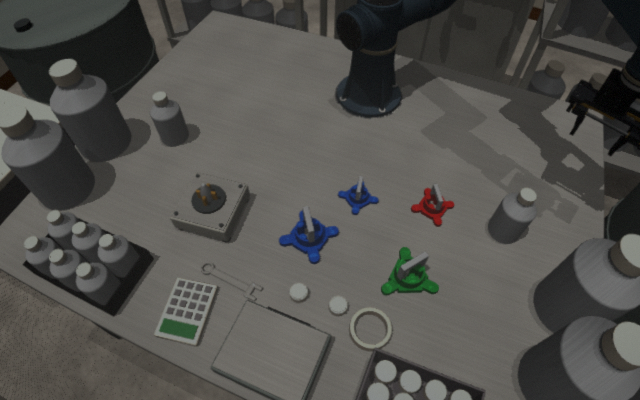

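View pics/top0.png

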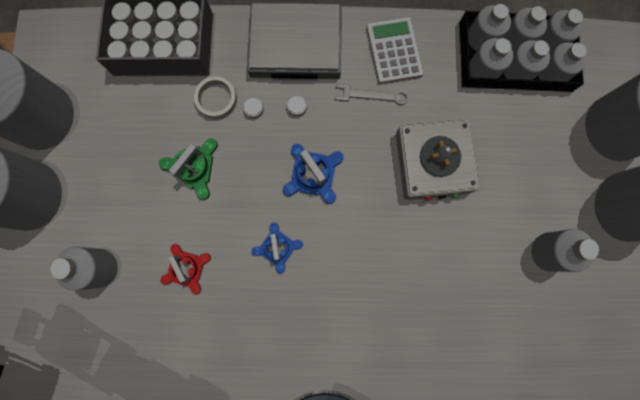

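```bash
cat > h.py <<'E'
import numpy as np,cv2
from rig import *
def proj(P,c,view=None):
    V=c['view'] if view is None else view
    P=np.atleast_2d(P); q=P@V[:3,:3].T+V[:3,3]
    s=q[:,:2]/q[:,2:]; r2=(s**2).sum(1,keepdims=True); s=s*(1+c['k1']*r2)
    f=200/np.tan(np.radians(c['fov_y']/2)); return s*f+[c['cx'],c['cy']]
def wview(st,c):
    T=np.eye(4);T[:3,:3]=st['tcp_rot'];T[:3,3]=st['position']
    return np.linalg.inv(T@c['tool_from_camera'])
E
python3 - <<'E'
import cv2,numpy as np
t=cv2.imread('pics/top0.png');s=cv2.imread('pics/scene0.png')
f=lambda im,x,y,w:cv2.resize(im[y-w:y+w,x-w:x+w],(390,290+100),interpolation=cv2.INTER_CUBIC)
a=np.hstack([f(t,313,173,40),f(s,310,233,40)]); 
cv2.imwrite('pics/c1.png',a)
cv2.imwrite('pics/c2.png',np.hstack([f(t,440,158,45),f(s,208,205,45)]))
E
```

```text
(no output)
```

View pics/c1.png

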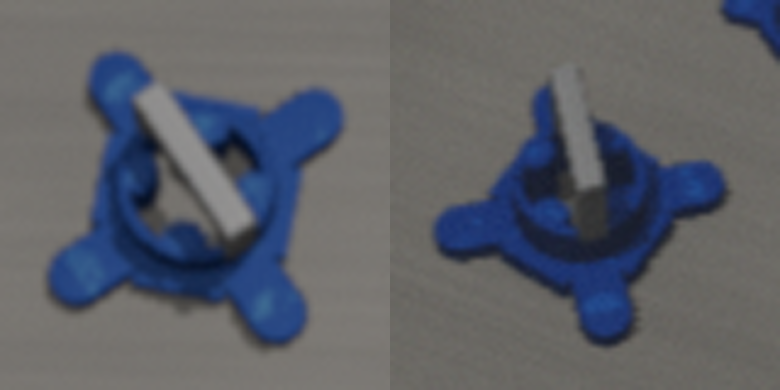

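View pics/c2.png

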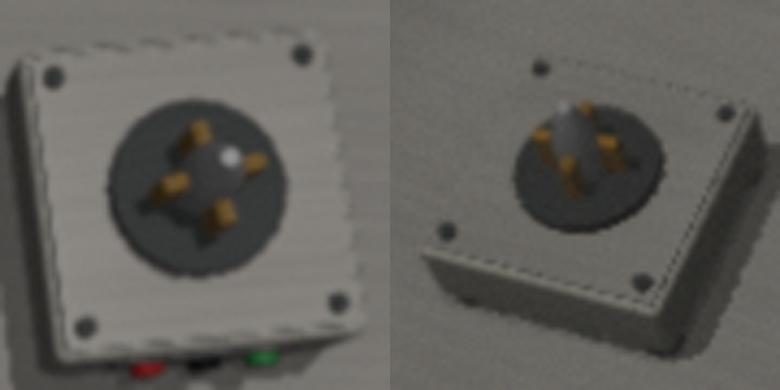

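```bash
python3 - <<'E'
from h import *
from scipy.optimize import least_squares
def fit(px,c,z,p0):
    n=len(px)
    def f(p):
        a=p[2]+np.arange(n)*2*np.pi/n
        P=np.c_[p[0]+p[3]*np.cos(a),p[1]+p[3]*np.sin(a),np.full(n,z)]
        return (proj(P,c)-px).ravel()
    return f
def run(px,c,z,x,y,r):
    b=min((least_squares(fit(q,c,z,0),[x,y,a,r]) for q in(px,px[::-1]) for a in np.radians(range(0,360,45))),key=lambda s:s.cost)
    print(b.x[:2].round(4),np.degrees(b.x[2])%90,b.x[3],b.cost)
ct=camera_info('top');cs=camera_info('scene')
T=lambda L,ox,oy,s:np.array(L)/s+[ox,oy]
run(T([(120,80),(315,115),(280,315),(75,282)],273,133,4.875),ct,.014,.556,.035,.06)
run(T([(705-390,185),(605-390,305),(465-390,228),(548-390,105)],270,193,4.875),cs,.014,.556,.035,.06)
run(T([(200,130),(257,160),(224,210),(172,182)],395,113,4.3333),ct,.097,.58,-.222,.022)
run(T([(585-390,108),(607-390,142),(568-390,160),(542-390,134)],163,160,4.3333),cs,.097,.58,-.222,.022)
# overlay box corner screws?
for P in [(.58,-.222,.068)]: print(proj(P,ct),proj(P,cs))
E
```

```text
[0.5565 0.0329] 35.67974764848583 -0.06277281807628672 0.8126589117041777
[0.558  0.0369] 36.11032383856548 0.06070877792852941 3.6983364942608947
[ 0.5879 -0.223 ] 15.707796938429865 0.01969000180451929 0.4207041310788554
[ 0.588  -0.2194] 16.090257948590533 0.01834489553961738 0.718949803212423
[[440.11363458 159.50234823]] [[209.25695934 195.42060037]]
```

The candidates in the top picture are the large blue wheel at (313,173), the small blue wheel at (277,248), the red wheel at (185,268) and the green wheel at (192,165). The large blue four-arm wheel fits the description: it isn't red, and it's the larger of the two blues. The crop confirms this. I put it at about (0.557, 0.035) with its bar at about 36°, and the shaft teeth at about 16° mod 90.

Request:
{"fn": "jog_arm", "kwargs": {
  "steps": [
    {"fingers":100,"delta_pos":[370,-561,0],"turn":53.4},
    {"fingers":100,"delta_pos":[370,-561,0],"turn":53.4},
    {"fingers":100,"delta_pos":[370,-561,0],"turn":53.4},
    {"fingers":100,"delta_pos":[370,-561,0],"turn":53.4},
    {"fingers":100,"delta_pos":[370,-561,0],"turn":53.4},
    {"fingers":100,"delta_pos":[370,-561,0],"turn":53.4},
    {"fingers":100,"delta_pos":[370,-561,0],"turn":53.4},
    {"fingers":100,"delta_pos":[370,-561,0],"turn":53.4},
    {"fingers":100,"delta_pos":[370,-561,0],"turn":53.4},
    {"fingers":100,"delta_pos":[370,-561,0],"turn":53.4},
    {"fingers":100,"delta_pos":[370,-561,0],"turn":53.4},
    {"fingers":100,"delta_pos":[370,-561,0],"turn":53.4},
    {"fingers":100,"delta_pos":[370,-561,0],"turn":53.4},
    {"fingers":100,"delta_pos":[370,-561,0],"turn":53.4},
    {"fingers":100,"delta_pos":[370,-561,0],"turn":53.4},
    {"fingers":100,"delta_pos":[370,-561,0],"turn":53.4},
    {"fingers":100,"delta_pos":[370,-561,0],"turn":53.4},
    {"fingers":100,"delta_pos":[370,-561,0],"turn":53.4},
    {"fingers":100,"delta_pos":[370,-561,0],"turn":53.4}
  ]
}}

```text
time_s: 2.08
position: [0.5579, 0.0336, 0.2394]
tcp_rot: [[-0.585, 0.0, -0.811], [0.811, 0.0, -0.585], [-0.0, -1.0, -0.0]]
force: [-0.5, 1.1, 0.2]
opening: 0.997
```

```bash
python3 - <<'E'
from h import *
st=read_state();im=capture('wrist');c=camera_info('wrist')
print(st['time_s'],st['position'],st['joint_positions'],st['tcp_rot'],st['qvel'])
V=wview(st,c);o=np.ascontiguousarray(im[:,:,::-1])
a=np.radians(36);e=np.array([np.cos(a),np.sin(a),0]);n=np.array([-np.sin(a),np.cos(a),0])
P=[]
for s,t in[(1,1),(1,-1),(-1,-1),(-1,1)]: P.append(np.array([.5575,.035,.090])+s*.035*e+t*.007*n)
cv2.polylines(o,[proj(P,c,V).round().astype(int)],True,(0,0,255),1)
for d in(e,-e,n,-n): cv2.circle(o,tuple(proj(np.array([.5575,.035,.014])+.075*d,c,V)[0].round().astype(int)),4,(0,255,255),1)
cv2.imwrite('pics/w1.png',o)
print(tip_of('blue_bar','wrist'))
E
```

```text
2.0833 [0.55789622 0.03355094 0.23942332] [-8.02104693e+00  2.51271076e+01  9.17148557e+01  1.55386127e-02
  6.31384161e+01 -1.33810891e+02] [[-5.84714526e-01  3.72866052e-04 -8.11239042e-01]
 [ 8.11239126e-01  1.91785363e-04 -5.84714498e-01]
 [-6.24364125e-05 -9.99999912e-01 -4.14623217e-04]] [ 2.80991607 -1.12195783  2.98658238  0.68127288  0.80532192  0.26349407]
[{'position': [0.3485, 0.2975, 0.0682], 'confidence': 0.91}, {'position': [0.4008, 0.1056, 0.0578], 'confidence': 0.82}, {'position': [0.5563, 0.0366, 0.0801], 'confidence': 0.68}, {'position': [0.5673, 0.2903, -0.0009], 'confidence': 0.27}]
```

View pics/w1.png

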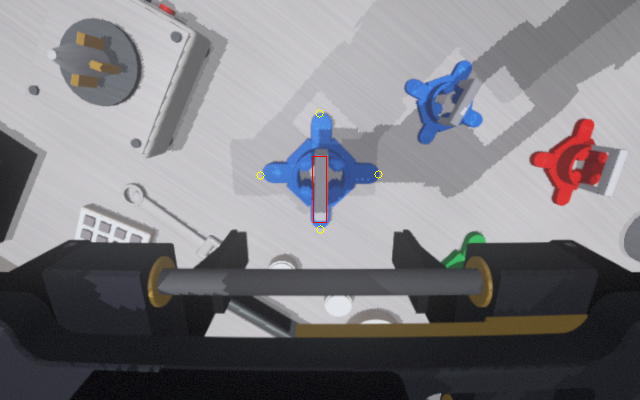

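The wrist picture shows the predicted bar outline, at about (320,190), lying on the real bar, and the arm-tip circles on the real arm tips. The jaws are square to the bar. Next I descend and grip.

Request:
{"fn": "jog_arm", "kwargs": {
  "steps": [
    {"fingers":100,"delta_pos":[0,0,-40],"turn":0.3},
    {"fingers":100,"delta_pos":[0,0,-80],"turn":0.3},
    {"fingers":100,"delta_pos":[0,0,-115],"turn":0.3},
    {"fingers":100,"delta_pos":[0,0,-140],"turn":0.3},
    {"fingers":100,"delta_pos":[0,0,-155],"turn":0.3},
    {"fingers":100,"delta_pos":[0,0,-161],"turn":0.3},
    {"fingers":100,"delta_pos":[0,0,-161],"turn":0.3},
    {"fingers":10,"delta_pos":[0,0,-161],"turn":0.3},
    {"fingers":0,"delta_pos":[0,0,-161],"turn":0.3},
    {"fingers":0,"delta_pos":[0,0,-161],"turn":0.3},
    {"fingers":0,"delta_pos":[0,0,-161],"turn":0.3},
    {"fingers":0,"delta_pos":[0,0,-161],"turn":0.3},
    {"fingers":0,"delta_pos":[0,0,-161],"turn":0.3},
    {"fingers":0,"delta_pos":[0,0,-161],"turn":0.3},
    {"fingers":0,"delta_pos":[0,0,-161],"turn":0.3},
    {"fingers":0,"delta_pos":[0,0,-161],"turn":0.3}
  ]
}}

```text
time_s: 3.52
position: [0.5569, 0.0353, 0.0786]
tcp_rot: [[-0.592, 0.0, -0.806], [0.806, 0.0, -0.592], [-0.0, -1.0, -0.0]]
force: [-0.1, -0.3, -0.2]
opening: 0.398
```

```bash
python3 - <<'E'
import cv2
o=cv2.imread('pics/w1.png')
cv2.imwrite('pics/w1c.png',cv2.resize(o[10:110,40:150],None,fx=5,fy=5,interpolation=cv2.INTER_CUBIC))
E
```

```text
(no output)
```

View pics/w1c.png

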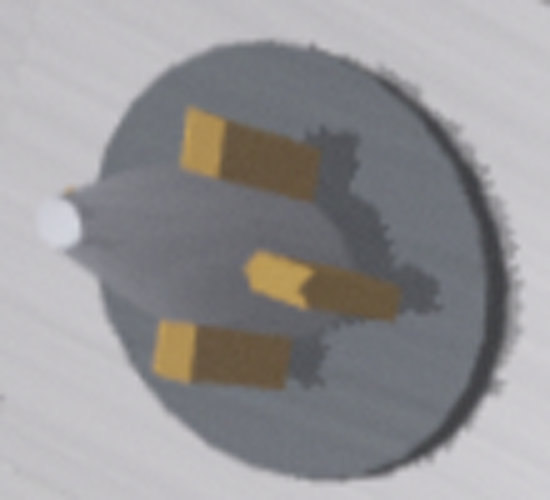

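Request:
{"fn": "jog_arm", "kwargs": {
  "steps": [
    {"fingers":0,"delta_pos":[0,0,0],"turn":0},
    {"fingers":0,"delta_pos":[0,0,0],"turn":0},
    {"fingers":0,"delta_pos":[0,0,0],"turn":0},
    {"fingers":0,"delta_pos":[0,0,0],"turn":0},
    {"fingers":0,"delta_pos":[0,0,0],"turn":0},
    {"fingers":0,"delta_pos":[0,0,0],"turn":0},
    {"fingers":0,"delta_pos":[0,0,0],"turn":0}
  ]
}}

```text
time_s: 4.1
position: [0.5572, 0.0352, 0.0785]
tcp_rot: [[-0.592, 0.001, -0.806], [0.806, -0.0, -0.592], [-0.001, -1.0, -0.0]]
force: [1.4, -0.8, -0.8]
opening: 0.155
```

```bash
cat >> h.py <<'E'
def shaftpts(x,y,a):
    a0=np.radians(a);L=[]
    for k in range(4):
        b=a0+k*np.pi/2;e=np.array([np.cos(b),np.sin(b),0]);n=np.array([-e[1],e[0],0]);o=np.array([x,y,.097])
        L.append([o+.014*e+.0035*n,o+.024*e+.0035*n,o+.024*e-.0035*n,o+.014*e-.0035*n])
    t=np.linspace(0,2*np.pi,60)
    L.append(np.c_[x+.042*np.cos(t),y+.042*np.sin(t),0*t+.068])
    L.append(np.c_[x+.004*np.cos(t),y+.004*np.sin(t),0*t+.123])
    return L
E
python3 - <<'E'
from h import *
from scipy.optimize import least_squares
c=camera_info('wrist')
st={'position':np.array([.55789622,.03355094,.23942332]),'tcp_rot':np.array([[-5.84714526e-01,3.72866052e-04,-8.11239042e-01],[8.11239126e-01,1.91785363e-04,-5.84714498e-01],[-6.24364125e-05,-9.99999912e-01,-4.14623217e-04]])}
V=wview(st,c)
px=np.array([(205,143),(278,278),(175,350),(58,222)])/5+[40,10]
def f(p,k,sg):
    a=p[2]+sg*np.arange(3)*np.pi/2+k*np.pi/2
    P=np.c_[p[0]+.019*np.cos(a),p[1]+.019*np.sin(a),np.full(3,.097)]
    P=np.r_[P,[[p[0],p[1],.123]]]
    return (proj(P,c,V)-px).ravel()
b=min((least_squares(f,[.585,-.22,np.radians(16)],args=(k,s)) for k in range(4) for s in(1,-1)),key=lambda s:s.cost)
print(b.x[:2],np.degrees(b.x[2])%90,b.cost)
ims=[]
for im,cc,VV,(x,y) in[('w1',c,V,(95,60)),('top0',camera_info('top'),None,(440,158)),('scene0',camera_info('scene'),None,(208,205))]:
    o=cv2.imread(f'pics/{im}.png');w=45
    q=cv2.resize(o[y-w:y+w,x-w:x+w] ,(500,500),interpolation=cv2.INTER_CUBIC)
    for (X,Y,A),col in[((b.x[0],b.x[1],np.degrees(b.x[2])),(0,0,255)),((.5875,-.2215,16),(0,255,0))]:
        for L in shaftpts(X,Y,A):
            p=(proj(L,cc,VV)-[x-w,y-w]+.5)*500/90-.5
            cv2.polylines(q,[p.round().astype(int)],True,col,1)
    ims.append(cv2.resize(q,(390,390)) if 0 else q)
cv2.imwrite('pics/fa.png',ims[0]);cv2.imwrite('pics/fb.png',cv2.resize(np.hstack(ims[1:]),(800,400)))
E
```

```text
[ 0.58514777 -0.22004187] 15.888777437566205 3.6044382451061785
```

View pics/fa.png

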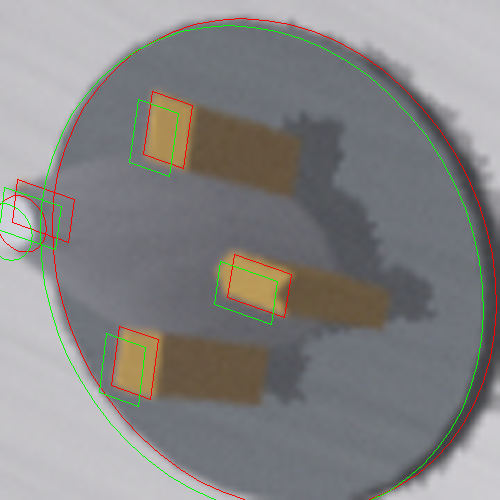

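View pics/fb.png

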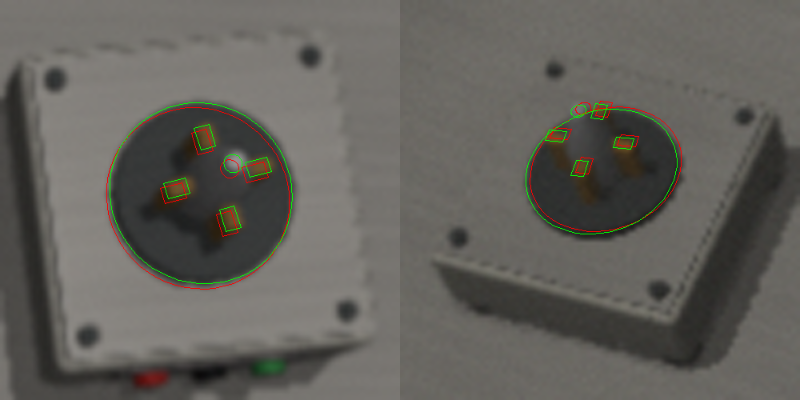

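Grip confirmed, with the opening at 0.155 (about 14 mm). The wrist picture puts the shaft at about (0.586, −0.2205) with teeth at 15.8°. Next I lift and carry.

Request:
{"fn": "jog_arm", "kwargs": {
  "steps": [
    {"fingers":0,"delta_pos":[0,0,15],"turn":0},
    {"fingers":0,"delta_pos":[0,0,40],"turn":0},
    {"fingers":0,"delta_pos":[0,0,70],"turn":0},
    {"fingers":0,"delta_pos":[0,0,105],"turn":0},
    {"fingers":0,"delta_pos":[0,-10,135],"turn":-2},
    {"fingers":0,"delta_pos":[4,-35,150],"turn":-4},
    {"fingers":0,"delta_pos":[8,-65,150],"turn":-7},
    {"fingers":0,"delta_pos":[12,-100,150],"turn":-10},
    {"fingers":0,"delta_pos":[16,-135,150],"turn":-13},
    {"fingers":0,"delta_pos":[20,-170,150],"turn":-16},
    {"fingers":0,"delta_pos":[24,-205,150],"turn":-18},
    {"fingers":0,"delta_pos":[27,-235,150],"turn":-20},
    {"fingers":0,"delta_pos":[29,-250,150],"turn":-20.5},
    {"fingers":0,"delta_pos":[29,-256,150],"turn":-20.5},
    {"fingers":0,"delta_pos":[29,-256,150],"turn":-20.5},
    {"fingers":0,"delta_pos":[29,-256,150],"turn":-20.5},
    {"fingers":0,"delta_pos":[29,-256,150],"turn":-20.5}
  ]
}}

```text
time_s: 5.52
position: [0.5853, -0.2183, 0.2281]
tcp_rot: [[-0.274, -0.002, -0.962], [0.962, 0.002, -0.274], [0.002, -1.0, 0.001]]
force: [0.1, 0.8, -3.9]
opening: 0.156
```

```bash
cat > look.py <<'E'
from h import *
import sys
tag=sys.argv[1]
st=read_state()
print(st['time_s'],st['position'],st['force'],st['moment'],st['opening'],np.degrees(np.arctan2(st['tcp_rot'][1,0],st['tcp_rot'][0,0])))
def draw(o,c,V=None):
    for L in shaftpts(.586,-.2205,15.8): cv2.polylines(o,[proj(L,c,V).round().astype(int)],True,(0,0,255),1)
    p=st['position'];a=np.arctan2(st['tcp_rot'][1,0],st['tcp_rot'][0,0])-np.pi/2;z=p[2]-.0785
    for k in range(4):
        b=a+k*np.pi/2;cv2.circle(o,tuple(proj([p[0]+.075*np.cos(b),p[1]+.075*np.sin(b),z+.014],c,V)[0].round().astype(int)),3,(0,255,255),1)
    t=np.linspace(0,6.283,60)
    cv2.polylines(o,[proj(np.c_[p[0]+.034*np.cos(t),p[1]+.034*np.sin(t),0*t+z+.042],c,V).round().astype(int)],True,(0,255,255),1)
out=[]
for n in sys.argv[2:]:
    o=np.ascontiguousarray(capture(n)[:,:,::-1]);cv2.imwrite(f'pics/{tag}_{n}_raw.png',o);c=camera_info(n)
    draw(o,c,wview(st,c) if n=='wrist' else None)
    cv2.imwrite(f'pics/{tag}_{n}.png',o)
    x,y=proj([.586,-.2205,.15],c,wview(st,c) if n=='wrist' else None)[0].astype(int)
    x=min(max(x,75),564);y=min(max(y,75),324)
    out.append(cv2.resize(o[y-75:y+75,x-75:x+75],(400,400),interpolation=cv2.INTER_CUBIC))
cv2.imwrite(f'pics/{tag}.png',np.hstack(out))
E
python3 look.py a top scene; python3 look.py b wrist
```

```text
5.5167 [ 0.58530896 -0.21834208  0.22811319] [ 0.05352673  0.80217185 -3.87784954] [ 0.04018758 -0.0084675   0.01755821] 0.1561667948434937 105.89671038231815
5.6167 [ 0.58568717 -0.21857736  0.22849522] [-0.75691421  0.38011819 -3.85520091] [ 0.06565066  0.02061177 -0.02560484] 0.15351785587250277 105.91870366252179
```

View pics/a.png

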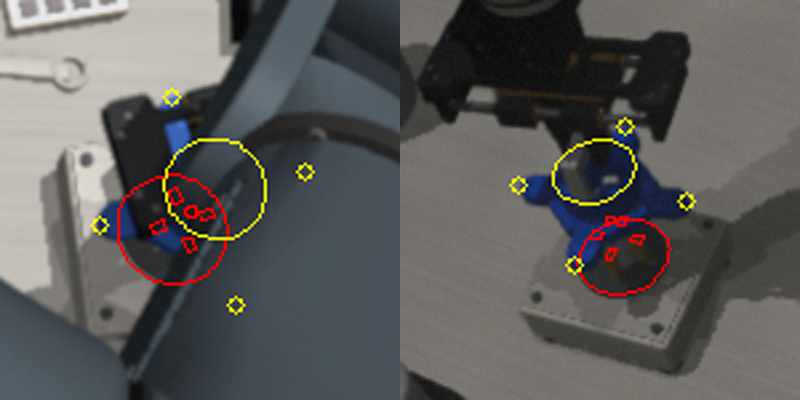

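View pics/b_wrist.png

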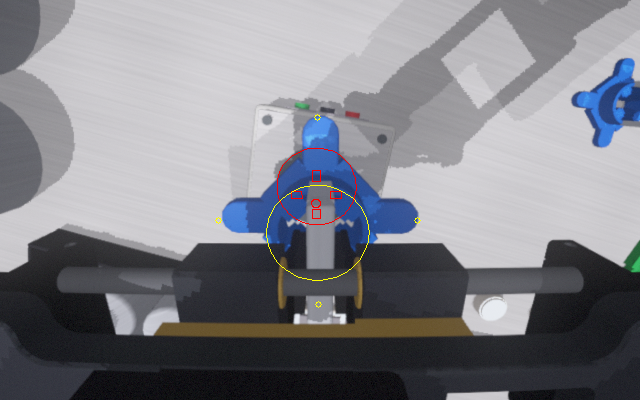

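```bash
python3 - <<'E'
import cv2
o=cv2.imread('pics/b_wrist.png')
cv2.imwrite('pics/b2.png',cv2.resize(o[100:260,210:430],None,fx=3.6,fy=3.6,interpolation=cv2.INTER_CUBIC))
o=cv2.imread('pics/a_scene.png')
cv2.imwrite('pics/a2.png',cv2.resize(o[140:260,150:290],None,fx=5,fy=5,interpolation=cv2.INTER_CUBIC))
E
```

```text
(no output)
```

View pics/b2.png

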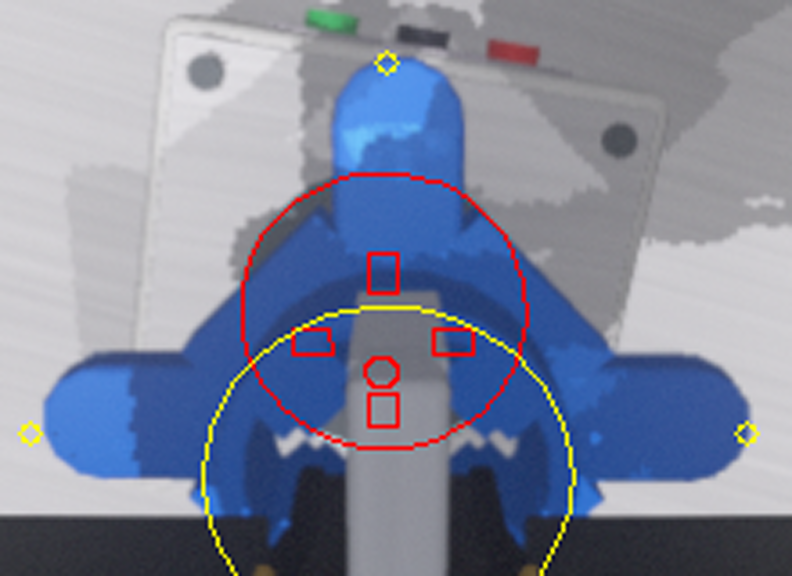

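View pics/a2.png

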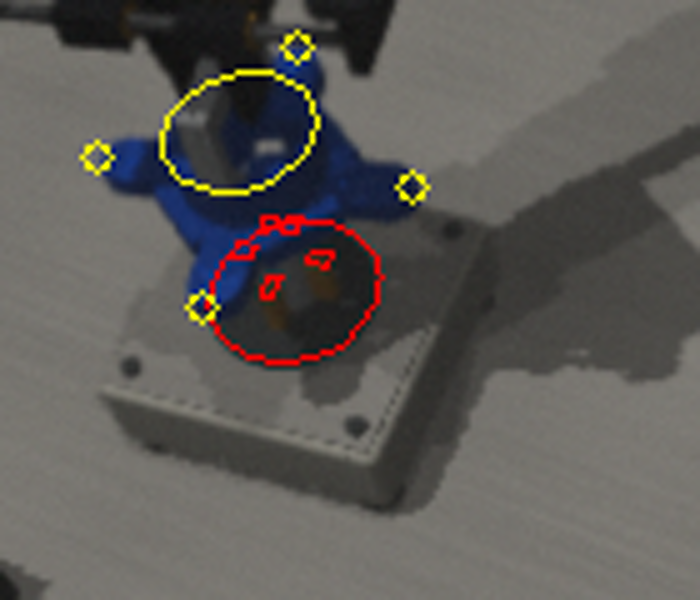

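The wheel hangs level. It appears shifted by 1.6 mm in the wrist view, which points to a camera bias, since the jaws centre it. With that corrected, the shaft is at about (0.587, −0.2215), which agrees with the fixed cameras. I'll lower in stages and watch the forces.

Request:
{"fn": "jog_arm", "kwargs": {
  "steps": [
    {"fingers":0,"delta_pos":[1,-1,-10],"turn":0},
    {"fingers":0,"delta_pos":[1,-1,-20],"turn":0},
    {"fingers":0,"delta_pos":[1,-1,-20],"turn":0},
    {"fingers":0,"delta_pos":[1,-1,-20],"turn":0},
    {"fingers":0,"delta_pos":[1,-1,-20],"turn":0},
    {"fingers":0,"delta_pos":[1,-1,-20],"turn":0}
  ]
}}

```text
time_s: 6.17
position: [0.5871, -0.2218, 0.2086]
tcp_rot: [[-0.272, 0.0, -0.962], [0.962, -0.0, -0.272], [-0.0, -1.0, -0.0]]
force: [0.1, 0.6, -3.6]
opening: 0.155
```

```bash
python3 look.py c scene wrist;python3 - <<'E'
import cv2,numpy as np
o=cv2.imread('pics/c_scene.png');p=cv2.imread('pics/c_wrist.png')
cv2.imwrite('pics/c2.png',np.hstack([cv2.resize(o[150:260,150:270],(400,400*110//120),interpolation=2)[:366],cv2.resize(p[100:265,230:410],(400,366),interpolation=2)]))
E
```

```text
6.1667 [ 0.58713288 -0.22178854  0.20863328] [ 0.07150468  0.60314033 -3.59964544] [ 0.04933892  0.02343393 -0.03401214] 0.1554637448687924 105.79041787938597
```

View pics/c2.png

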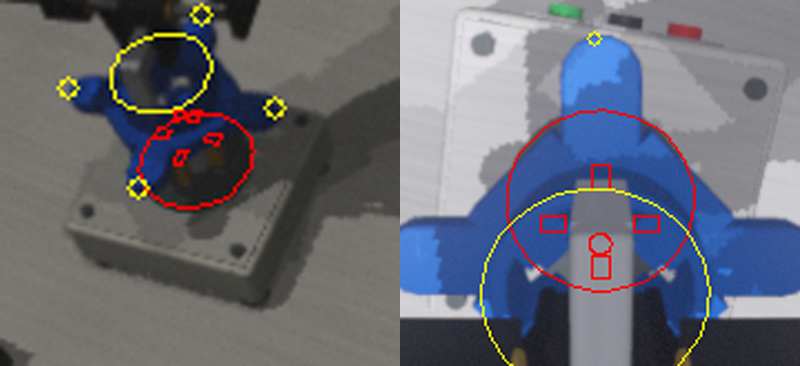

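```bash
python3 - <<'E'
import cv2,numpy as np
o=cv2.imread('pics/c_scene_raw.png')
cv2.imwrite('pics/c3.png',cv2.resize(o[150:240,160:250],(600,600),interpolation=2))
o=cv2.imread('pics/c_wrist_raw.png')
cv2.imwrite('pics/c4.png',cv2.resize(o[100:260,210:430],None,fx=3.6,fy=3.6,interpolation=2))
E
```

```text
(no output)
```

View pics/c3.png

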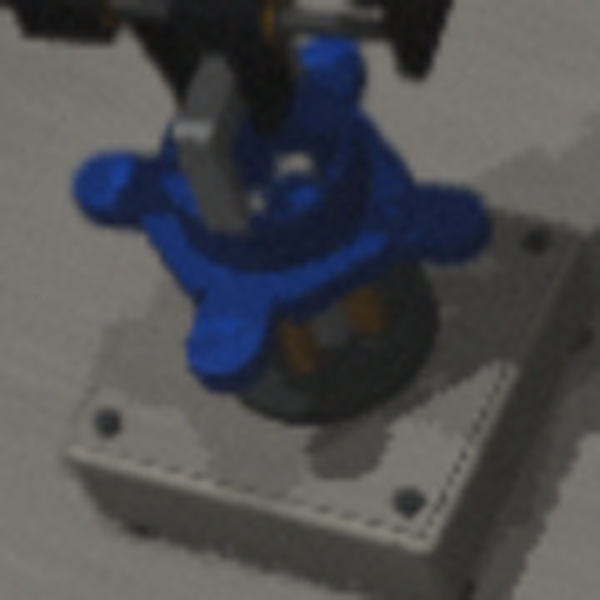

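View pics/c4.png

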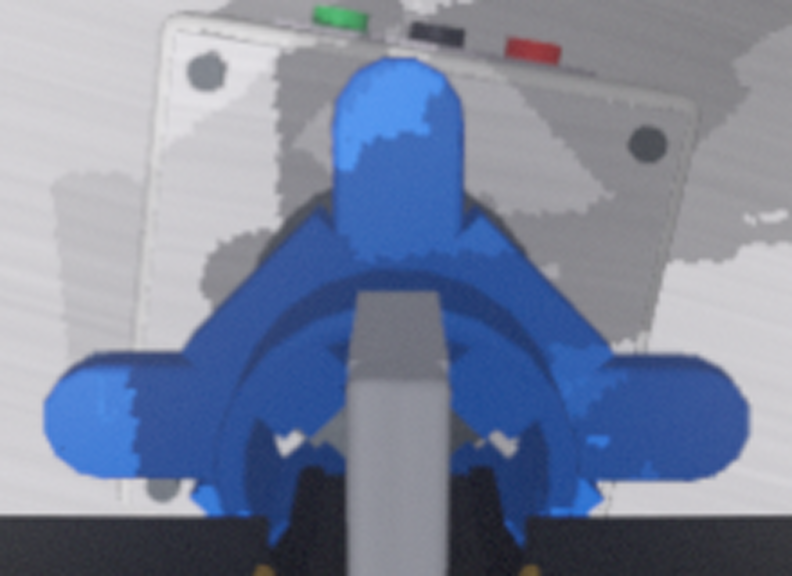

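```bash
python3 - <<'E'
from h import *
from scipy.optimize import least_squares
st=read_state();a0=np.arctan2(st['tcp_rot'][1,0],st['tcp_rot'][0,0])-np.pi/2
print(st['position'])
def fitw(px,ks,c,V):
    def f(p):
        b=a0+np.array(ks)*np.pi/2
        return (proj(np.c_[p[0]+.0628*np.cos(b),p[1]+.0628*np.sin(b),np.full(len(ks),p[2])],c,V)-px).ravel()
    s=least_squares(f,[*st['position'][:2],.14]);return s.x-[0,0,.014+st['position'][2]-.0785],s.cost,f(s.x).round(1)
cs=camera_info('scene');cw=camera_info('wrist');V=wview(st,cw)
def order(px,c,V):
    b=a0+np.arange(4)*np.pi/2;p=st['position']
    q=proj(np.c_[p[0]+.0628*np.cos(b),p[1]+.0628*np.sin(b),np.full(4,.144)],c,V)
    return [int(np.argmin(((q-x)**2).sum(1))) for x in px]
px=np.array([(105,188),(222,338),(450,215),(330,62)])/6.6667+[160,150]
print('scene',fitw(px,order(px,cs,None),cs,None))
px=np.array([(101,420),(398,127),(692,420)])/3.6+[210,100]
print('wrist',fitw(px,order(px,cw,V),cw,V))
# box screws
def fs(px,c,V,z):
    best=None
    for k in range(4):
      for sg in (1,-1):
        def f(p):
            b=p[2]+(k+sg*np.arange(len(px)))*np.pi/2
            return (proj(np.c_[p[0]+p[3]*np.cos(b),p[1]+p[3]*np.sin(b),np.full(len(px),z)],c,V)-px).ravel()
        s=least_squares(f,[.587,-.2215,np.radians(61),.088])
        if best is None or s.cost<best.cost:best=s
    return best.x,np.degrees(best.x[2])%90,best.cost
for z in(.058,.062):
    px=np.array([(163,490),(206,72),(648,144)])/3.6+[210,100]
    print('wrist box',z,fs(px,cw,V,z))
    px=np.array([(302,55),(338,302),(86,327),(53,77)])/4.3333+[395,113]
    print('top box',z,fs(px,camera_info('top'),None,z))
    px=np.array([(541-390,68),(726-390,113),(643-390,282),(447-390,231)])/4.3333+[163,160]
    print('scene box',z,fs(px,cs,None,z))
E
```

```text
[ 0.58714345 -0.22184364  0.20889616]
scene (array([ 0.58068442, -0.22711057, -0.01393845]), np.float64(1.3379254975176877), array([ 0.4, -1.1,  0.3,  0.9, -0.2,  0.1, -0.6,  0. ]))
wrist (array([ 0.58658207, -0.21999509, -0.00491782]), np.float64(1.4483648274942755), array([ 0.8,  0.6, -0.2, -1.1, -0.5,  0.7]))
wrist box 0.058 (array([ 0.58710411, -0.2204479 ,  2.47892743,  0.08648459]), np.float64(52.03207943858561), np.float64(0.41775034165247077))
top box 0.058 (array([ 0.58831981, -0.22469315,  0.90461531,  0.08502625]), np.float64(51.8306396273358), np.float64(0.019222555230670034))
scene box 0.058 (array([ 0.58541856, -0.22205486,  2.47458104,  0.08515105]), np.float64(51.78304953389187), np.float64(0.031225820801946073))
wrist box 0.062 (array([ 0.58605783, -0.22073833, -0.66266522,  0.08531722]), np.float64(52.03207944833775), np.float64(0.41775034165250857))
top box 0.062 (array([ 0.58737654, -0.22367152,  0.90461531, -0.08466465]), np.float64(51.8306396313749), np.float64(0.019222555230667862))
scene box 0.062 (array([ 0.58744042, -0.21977935, -0.66701162,  0.08474408]), np.float64(51.783049553830125), np.float64(0.031225820801946302))
```

In the wrist picture, the wheel centre (0.5866, −0.2200) and the box centre (0.5865, −0.2206) agree to under 1 mm, so I'll descend in steps.

Request:
{"fn": "jog_arm", "kwargs": {
  "steps": [
    {"fingers":0,"delta_pos":[0,0,-10],"turn":0},
    {"fingers":0,"delta_pos":[0,0,-20],"turn":0},
    {"fingers":0,"delta_pos":[0,0,-26],"turn":0},
    {"fingers":0,"delta_pos":[0,0,-30],"turn":0},
    {"fingers":0,"delta_pos":[0,0,-34],"turn":0},
    {"fingers":0,"delta_pos":[0,0,-34],"turn":0},
    {"fingers":0,"delta_pos":[0,0,-34],"turn":0}
  ]
}}

```text
time_s: 6.85
position: [0.5869, -0.2216, 0.1742]
tcp_rot: [[-0.272, -0.001, -0.962], [0.962, 0.0, -0.272], [0.0, -1.0, 0.0]]
force: [-0.2, 0.2, -3.3]
opening: 0.16
```

Request:
{"fn": "jog_arm", "kwargs": {
  "steps": [
    {"fingers":0,"delta_pos":[0,0,-4],"turn":0},
    {"fingers":0,"delta_pos":[0,0,-8],"turn":0},
    {"fingers":0,"delta_pos":[0,0,-12],"turn":0},
    {"fingers":0,"delta_pos":[0,0,-12],"turn":0},
    {"fingers":0,"delta_pos":[0,0,-12],"turn":0}
  ]
}}

```text
time_s: 7.27
position: [0.5867, -0.2215, 0.1621]
tcp_rot: [[-0.272, -0.001, -0.962], [0.962, 0.0, -0.272], [0.001, -1.0, 0.001]]
force: [0.2, -0.1, -3.5]
opening: 0.157
```

Request:
{"fn": "jog_arm", "kwargs": {
  "steps": [
    {"fingers":0,"delta_pos":[0,0,-4],"turn":0},
    {"fingers":0,"delta_pos":[0,0,-8],"turn":0},
    {"fingers":0,"delta_pos":[0,0,-11],"turn":0},
    {"fingers":0,"delta_pos":[0,0,-13],"turn":0},
    {"fingers":0,"delta_pos":[0,0,-15],"turn":0},
    {"fingers":0,"delta_pos":[0,0,-15],"turn":0}
  ]
}}

```text
time_s: 7.77
position: [0.5866, -0.2215, 0.147]
tcp_rot: [[-0.272, -0.001, -0.962], [0.962, 0.0, -0.272], [0.001, -1.0, 0.001]]
force: [0.2, -1.0, -3.7]
opening: 0.157
```

Request:
{"fn": "jog_arm", "kwargs": {
  "steps": [
    {"fingers":0,"delta_pos":[0,0,-1],"turn":0},
    {"fingers":0,"delta_pos":[0,0,-2],"turn":0},
    {"fingers":0,"delta_pos":[0,0,-2],"turn":0}
  ]
}}

```text
time_s: 8.02
position: [0.5871, -0.2217, 0.1465]
tcp_rot: [[-0.272, 0.001, -0.962], [0.962, -0.0, -0.272], [-0.001, -1.0, -0.0]]
force: [-1.6, 1.4, 2.7]
opening: 0.159
```

```bash
python3 look.py d scene wrist;python3 - <<'E'
import cv2,numpy as np
o=cv2.imread('pics/d_scene_raw.png');p=cv2.imread('pics/d_wrist_raw.png')
cv2.imwrite('pics/d2.png',np.hstack([cv2.resize(o[160:260,155:255],(400,400),interpolation=2),cv2.resize(p[95:275,230:410],(400,400),interpolation=2)]))
E
```

```text
8.0167 [ 0.58706464 -0.2217286   0.14651847] [-1.64993728  1.4323679   2.74842262] [0.13795043 0.30745781 0.03546811] 0.1592371901201518 105.79902173218868
```

View pics/d2.png

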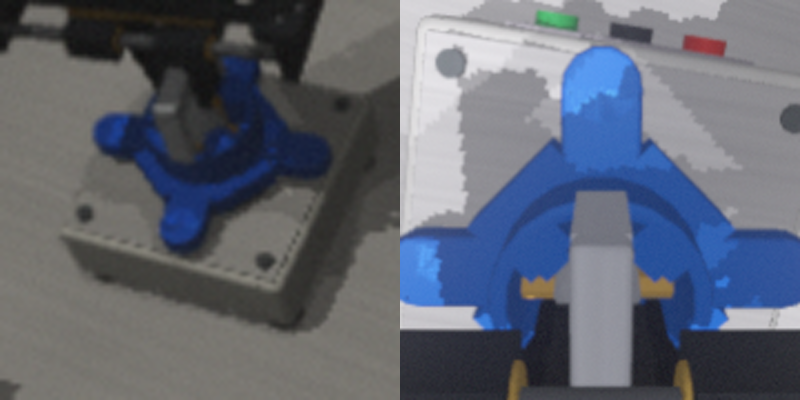

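The wheel is meshed, with brass teeth showing in the slots in the wrist picture. It met the flange at TCP z = 0.1465, an underside height of 0.068, with about 6 N of push. I'll press 1 mm more, hold, then open slowly and retreat straight up.

Request:
{"fn": "jog_arm", "kwargs": {
  "steps": [
    {"fingers":0,"delta_pos":[0,0,-1],"turn":0},
    {"fingers":0,"delta_pos":[0,0,-1],"turn":0},
    {"fingers":0,"delta_pos":[0,0,-1],"turn":0},
    {"fingers":0,"delta_pos":[0,0,0],"turn":0},
    {"fingers":100,"delta_pos":[0,0,0],"turn":0},
    {"fingers":100,"delta_pos":[0,0,0],"turn":0},
    {"fingers":100,"delta_pos":[0,0,0],"turn":0},
    {"fingers":100,"delta_pos":[0,0,0],"turn":0},
    {"fingers":100,"delta_pos":[0,0,0],"turn":0},
    {"fingers":100,"delta_pos":[0,0,0],"turn":0},
    {"fingers":100,"delta_pos":[0,0,0],"turn":0},
    {"fingers":100,"delta_pos":[0,0,0],"turn":0},
    {"fingers":100,"delta_pos":[0,0,0],"turn":0},
    {"fingers":100,"delta_pos":[0,0,0],"turn":0}
  ]
}}

```text
time_s: 9.28
position: [0.5869, -0.2216, 0.1455]
tcp_rot: [[-0.272, 0.0, -0.962], [0.962, 0.0, -0.272], [0.0, -1.0, -0.0]]
force: [0.5, 1.0, 0.5]
opening: 0.832
```

Request:
{"fn": "jog_arm", "kwargs": {
  "steps": [
    {"fingers":100,"delta_pos":[0,0,10],"turn":0},
    {"fingers":100,"delta_pos":[0,0,30],"turn":0},
    {"fingers":100,"delta_pos":[0,0,60],"turn":0},
    {"fingers":100,"delta_pos":[0,0,95],"turn":0},
    {"fingers":100,"delta_pos":[0,0,120],"turn":0},
    {"fingers":100,"delta_pos":[-30,0,120],"turn":0},
    {"fingers":100,"delta_pos":[-60,0,120],"turn":0},
    {"fingers":100,"delta_pos":[-60,0,120],"turn":0},
    {"fingers":100,"delta_pos":[-60,0,120],"turn":0},
    {"fingers":100,"delta_pos":[-60,0,120],"turn":0},
    {"fingers":100,"delta_pos":[-60,0,120],"turn":0}
  ]
}}

```text
time_s: 10.2
position: [0.528, -0.2221, 0.266]
tcp_rot: [[-0.272, 0.002, -0.962], [0.962, -0.001, -0.272], [-0.001, -1.0, -0.001]]
force: [0.3, 0.2, -0.2]
opening: 0.997
```

```bash
python3 - <<'E'
from h import *
st=read_state();print(st['time_s'],st['force'],st['opening'],np.abs(st['qvel']).max())
s=capture('scene')[:,:,::-1];w=capture('wrist')[:,:,::-1]
for t in('wheel_blue','wheel_green','shaft_seat'):
    for n in('scene','wrist'):print(t,n,tip_of(t,n))
cv2.imwrite('pics/e.png',np.hstack([cv2.resize(s[160:260,155:255],(400,400),interpolation=2),cv2.resize(w,(640,400))[:,120:520]]))
E
```

```text
10.2 [ 0.29172386  0.21827916 -0.24541869] 0.9971626688381262 0.6469749819113516
wheel_blue scene [{'position': [0.5876, -0.2209, 0.0676], 'confidence': 0.83}, {'position': [0.4011, 0.1104, -0.0002], 'confidence': 0.8}, {'position': [0.3525, 0.2989, -0.0013], 'confidence': 0.57}]
wheel_blue wrist [{'position': [0.589, -0.2205, 0.0699], 'confidence': 0.95}, {'position': [0.4001, 0.1124, -0.0023], 'confidence': 0.62}]
wheel_green scene [{'position': [0.5691, 0.2911, -0.0043], 'confidence': 0.84}]
wheel_green wrist [{'position': [0.5689, 0.2897, 0.0009], 'confidence': 0.91}]
shaft_seat scene [{'position': [0.5815, -0.2212, 0.0734], 'confidence': 0.53}]
shaft_seat wrist [{'position': [0.5857, -0.2229, 0.0673], 'confidence': 0.54}]
```

View pics/e.png

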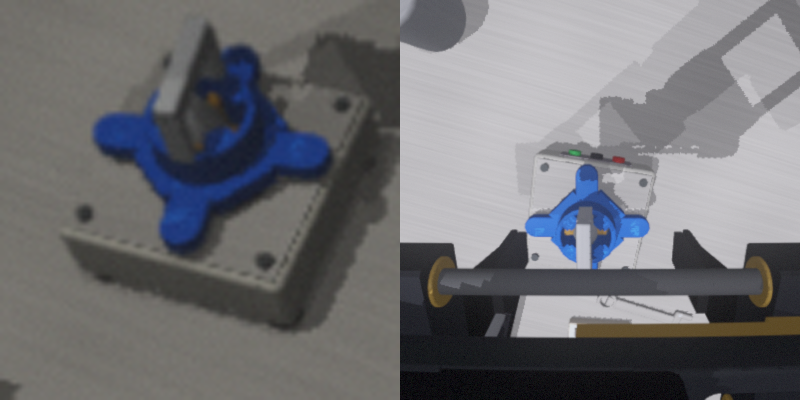

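The wheel sits level and meshed on the flange, and the gripper is clear. The networks put its underside at 0.068 to 0.070 m.

```bash
python3 -c "
from rig import hand_in
print(hand_in())"
```

```text
the job is handed in; nothing more can be done
None
```

The blue four-arm wheel is on the shaft and fully home. I gripped it by its bar, turned it about 20° to line its slots up with the teeth, and pushed it down. It went on without catching, so it needed no rocking. I held it until it met the flange at about 6 N, let go, backed away and handed in after about 10.5 s on the clock.

**Last checks:**
- **Blue wheel:** its underside reads 0.068–0.070 m high, against 0.068 m for the flange. It is about 1–2 mm off my shaft centre of (0.587, −0.2215). The pictures show it level, with the teeth in the slots.
- **Green wheel:** its readings are within about 5 mm of the first ones, which is within the networks' error.
- **Robot:** the gripper is open and clear, and the force on it reads about zero.

**What disagreed:**
- **Wheel in the air:** while it hung over the shaft, my scene-camera fit put it about 8 mm to the side and 14 mm low. I relied on the wrist camera, which showed wheel and shaft box centred within 1 mm, and the wheel then went on without resistance.
- **Shaft point:** one network reading after release was about 6 mm off, at about 0.5 confidence, with the wheel covering most of the flange.

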